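Pack the baking caddy in the pantry

ROBOT

A 6-joint arm with a two-finger parallel gripper is mounted at the origin on the work surface. World frame = base frame: x ahead of the robot, y to its left, z up, the work surface at z = 0. Lengths are in m, angles in rad, forces in N, time in s.
With the tool pointing down it reaches from about 0.425 to 0.95 m from the base axis. Payload 14.7 kg.
Tool frame: the origin (TCP) lies at the very end of the fingers, on their centre line; the grasp point (between the pads) lies 19 mm behind it (hold_point_z is the z of the grasp point in the tool frame, in m); z points along the fingers, y is the line along which they close (so a half turn about z gives the same grasp; the last joint's range is limited). The gripper opens to 85 mm and grips with 20 to 120 N. Pads are 22 mm wide; open, the fingers measure 114 mm over their backs; the gripper's body (76 mm by 85 mm) begins 54 mm behind the grasp point. The pads swing forward as they close: fully open they stand 13 mm farther back than shut.
Start: joints at [1.217, 0.48, 1.596, -0, 1.065, -0.047], TCP at [0.196, 0.62, 0.231] pointing down, gripper open.
Joint ranges: [-2.75, 2.75], [-0.82, 2.05], [0.23, 2.67], [-1.56, 4.7], [0.09, 2.69], [-2.92, 2.92]. Speed limits (rad/s): [1.89, 1.89, 2.39, 3.01, 3.01, 3.01].

INTERFACE

Orientations are given as a rotation vector (axis times angle).
In Python, from bench import get_state, snapshot, camera_info, job_done, regions_of, hold_point_z gives the robot as it stands.
- The arm moves only by the tool apply_moves, never from a script. Its argument "rows" is a list of rows, each a list of 7 numbers: the opening, from -1 (shut) to 1 (fully open), so that 0 is half open, then the shift along the tool's x, y, z in m, then the turn, a rotation vector about the tool's x, y, z in degrees. In form: [[gripper, x, y, z, wx, wy, wz], ...]. A call has 1 to 5 rows; each row shifts and turns the commanded pose from where the row before left it, along the tool's axes as they then stand; what a row does not reach is not made up. A row lasts 1/10 s, in which the tool goes at most 50 mm and 8.59 degrees, less where a joint would pass 70% of its speed; a pose out of reach is approached as far as the arm can. A call with a gripper value outside its range is refused whole. The fingers move at their own pace and stop on an object; "force" is the grip in N (left out, the last holds). Time passes only in rows, so rows that do not move let the fingers close. It gives the time, the measured TCP pose, the force, the opening and the grip force at its end, in the units of the state.
- get_state(): the state, without advancing time (a new reading comes with each control period).
- snapshot(name): name is "scene" or "top" or "wrist"; returns the picture (400x640x3 uint8, red, green, blue); there is no depth.
- camera_info(name): a dict with "vertical_fov" (degrees; the focal length in pixels is half the picture's height over the tangent of half this angle, whatever the lens; pixels are square), "cx", "cy" (the principal point, pixels), "R" (3x3) and "t" (3): a world point X has camera coordinates R X + t. Camera axes: x right, y down, z forward; pixel columns grow to the right and rows downward; lengths in m; the calibration is good to about 2 mm. A picture is of the moment at which its call begins: read the wrist's pose just before it. camera_info takes no time and is no camera call; for the wrist camera it gives the pose at the moment of the call.
- job_done(): hands the job in; it is judged then, once.
Trained networks look in the newest picture that a camera, given by its name, has taken for a name from the list of things; names that differ only in an ending like _2 or _b are one class to them, and where a whole thing is asked for, a point or a joint stands for the part that bears it (a point fixed in the world has none). Each returns a list of dicts, best first, with "score" (0 to 1); they miss things now and then, are a little off and sometimes report something else, mostly with a low value. They report only what shows in the picture. A call takes as long as a camera call. They do not tell look-alikes from the thing itself.
- regions_of(target, camera): "region" (400x640 bool, what is visible of it) and "location" ([column, row] in pixels, amid what is visible of it).
The state is a dict: "time": time; "q": joint angles; "dq": joint speeds; "effort": joint torques, N m; "eef_pos": TCP position; "tool_rot": TCP orientation; "ft_force": force on the tool from outside, world axes, zero at the start; "torque": the same for the moment, N m; "grip_width": finger opening in m; "grasp_force": force on a finger pad.
Only numpy, scipy, OpenCV 4.12 (cv2) and the standard library are available. Lean on these libraries where they do the work, as an engineer would, in place of code of your own. Each camera call takes 0.05 s, during which the arm holds its last target. There are 200 camera calls.

TASK

Pack the wooden baking caddy: stand the three plain, straight-sided open steel beakers upright in its wide bay, nested one inside the other with the largest outermost and the smallest innermost. Lay the flat-bladed wooden spatula flat and lengthwise in the narrow bay. Leave the mug with the handle, the lidded tin, the flared cup and the wooden spoon standing or lying where they are.

Things in the scene. Friction and masses are not known exactly. Their poses are not given: they have to be found in the camera images.
- caddy: Open wooden tray with two bays, 260 long (its x) x 208 wide (its y) x 40 mm high, fixed to the counter; origin at the centre of its underside, z up. Floor and walls are 6 mm thick. Both bays run its whole length (248 mm inside): the wide bay is 110 mm wide, centred at y = -43 mm; the narrow bay is 80 mm wide, centred at y = +58 mm; a wall as high as the outer ones parts them. Stands to the robot's left or right.
- big_center (a point): plain straight-sided open steel beaker, no handle or lid, 68 mm outside diameter, 48 mm tall, the widest and lowest; wall 2.5 mm, base 4 mm, so 63 mm across inside; starts upright on the counter. The point is its centre, 24 mm above its underside; z along its axis. The narrower beakers are taller, so each stands clear of the rim of the one around it.
- mid_center (a point): plain straight-sided open steel beaker, no handle or lid, 48 mm outside diameter, 82 mm tall; wall 2.5 mm, base 4 mm, so 43 mm across inside; starts upright on the counter. The point is its centre, 41 mm above its underside; z along its axis. In the largest beaker it stands 38 mm above that one's rim.
- small_center (a point): plain straight-sided open steel beaker, no handle or lid, 28 mm outside diameter, 114 mm tall, the slimmest and tallest; wall 2.5 mm, base 4 mm; starts upright on the counter. The point is its centre, 57 mm above its underside; z along its axis. In the middle beaker it stands 36 mm above that one's rim.
- spatula_grip (a point): Wooden spatula lying on the grey 12 mm thick board (250 x 200 mm, fixed, on the other side from the caddy). 200 mm long along its x: square handle 18 x 18 mm, 130 mm long, then a flat blade 70 long x 44 wide x 8 mm thick at its +x end. The point is its balance point, in the middle of the handle's thickness, 9 mm above its underside, 110 mm from the handle's free end and 20 mm behind the blade; z up.
- mug_center (a point): Look-alike, to be left alone: steel mug 60 mm diameter, 60 mm tall, with a loop handle that reaches 55 mm from its axis on its +y side. The point is its centre, 30 mm above its underside.
- tin_center (a point): Look-alike, to be left alone: closed steel tin 48 mm diameter (lid 51 mm) with a lid and small knob, 86 mm tall. The point is its centre, 43 mm above its underside. The six round steel things start upright in two loose rows of three, the rows about 170 mm apart along world x, neighbours in a row about 125 mm apart along y.
- flared_center (a point): Look-alike, to be left alone: open steel cup that flares from 40 mm at the foot to 68 mm at the rim, 70 mm tall. The point is its centre, 35 mm above its underside. Between the two rows of steel things lie only a flat jar lid and a cork under 10 mm high; nothing on the counter is taller than 150 mm.
- spoon_grip (a point): Look-alike, to be left alone: wooden spoon with a round 48 mm hollow bowl, the same 18 mm square handle as the spatula, 200 mm long along its x, lying beside the spatula on the grey board, their handles about 100 mm apart. The point is on the handle, 9 mm above its underside, 110 mm from the handle's free end.
Not all that is in view belongs to the job. What is shaped like the part that bears spatula_grip but white is not meant.

How it is judged:
At the end, for the whole second after the job is handed in: Beakers upright (0.15 rad), nested (centres within 13 mm, heights within 6 mm) on the wide bay's floor; spatula flat in the narrow bay (height 6 mm, within 60 mm of its middle, 0.35 rad of its length); mug, tin, flared cup, spoon within 30 mm of their start, not tipped; all at rest (z of big_center in the frame of caddy between 0.024 and 0.036 m and angle between each of big_center, mid_center, small_center's own z axis and vertical below 0.15 rad and z of mid_center in the frame of caddy between 0.045 and 0.057 m and z of small_center in the frame of caddy between 0.065 and 0.077 m and y of big_center in the frame of caddy between -0.075 and -0.011 m and x of big_center in the frame of caddy between -0.1 and 0.1 m and horizontal distance between mid_center and big_center below 0.013 m and horizontal distance between small_center and mid_center below 0.013 m and y of spatula_grip in the frame of caddy between 0.018 and 0.098 m and x of spatula_grip in the frame of caddy between -0.06 and 0.06 m and z of spatula_grip in the frame of caddy between 0.009 and 0.021 m and angle between the x axis of spatula_grip and the x axis of caddy, either way round below 0.35 rad and distance of each of mug_center, tin_center, flared_center, spoon_grip from where it was at the start of the episode below 0.03 m and angle between each of mug_center, tin_center, flared_center, spoon_grip's own z axis and vertical below 0.2 rad and linear speed of each of big, mid, small, spatula below 0.02 m/s); the robot touches nothing.
It fails at once if a look-alike (mug, lidded tin, flared cup or spoon) is carried off or knocked over (more than 60 mm moved or 0.6 rad tipped) (distance of any of mug_center, tin_center, flared_center, spoon_grip from where it was at the start of the episode above 0.06 m or angle between any of mug_center, tin_center, flared_center, spoon_grip's own z axis and vertical above 0.6 rad).
It also fails if it takes over 120 s, if anything falls off the work surface, if the arm or the gripper's body presses on something with over 40 N, if the wrist force passes 120 N, or if a joint passes its speed limit or range.

## Working session

There is one attempt and no reset: what is moved stays moved. The work goes in short steps, Python scripts to look and compute and a tool call to move; the robot and the scene stay as the last step left them, time stands still between calls to the robot, and variables do not carry over. Pictures are saved under pics/ and viewed, at most 18 in all, crops included, and the job is handed in when it is done.

Besides the shell and the picture viewer there is one more tool, called as name(argument=value, ...) on one line, values as JSON. apply_moves: Moves the arm, as the interface text tells. Its arguments: {"type":"object","properties":{"rows":{"type":"array","items":{"type":"array","items":{"type":"number"}}},"force":{"type":"number"}},"required":["rows"]}

```bash
ls; mkdir -p pics
python3 - <<'E'
from bench import *
import cv2
s=get_state(); print({k:s[k] for k in('time','eef_pos','tool_rot','grip_width','ft_force')},hold_point_z)
for n in("scene","top"):
    im=snapshot(n); cv2.imwrite(f"pics/{n}0.png",im[:,:,::-1])
    c=camera_info(n); print(n,c)
E
```

```text
pics
{'time': 0.0, 'eef_pos': array([0.19612496, 0.61926072, 0.2306442 ]), 'tool_rot': array([-4.80007220e-01, -3.10445413e+00,  1.90385581e-03]), 'grip_width': 0.08533985565582787, 'ft_force': array([-0.24366055, -0.43332541, -0.22176526])} -0.0187
scene {'vertical_fov': 57.54054406633241, 'cx': 325.64143863877547, 'cy': 200.69180978650567, 'R': array([[ 0.730299  ,  0.68309391,  0.00678782],
       [ 0.58147194, -0.61637791, -0.5310072 ],
       [-0.35854393,  0.39174096, -0.84734012]]), 't': array([-0.47014773, -0.2041792 ,  1.37490471])}
top {'vertical_fov': 45.08540903614261, 'cx': 316.40799067177824, 'cy': 196.423060820937, 'R': array([[ 0.08513404, -0.99636836, -0.00151505],
       [-0.9755233 , -0.08304334, -0.2036126 ],
       [ 0.20274734,  0.01881233, -0.97905036]]), 't': array([0.07453594, 0.55756587, 1.52011636])}
```

View pics/scene0.png

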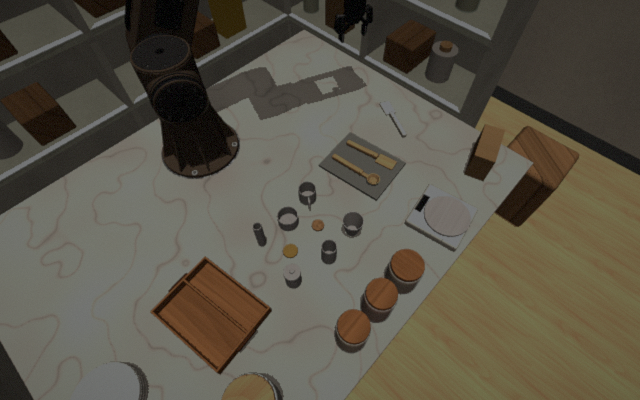

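View pics/top0.png

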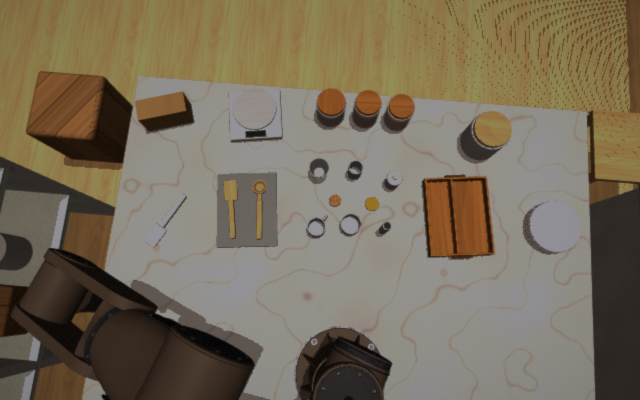

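```bash
cat > h.py <<'E'
import numpy as np, cv2
from bench import *
from scipy.spatial.transform import Rotation as Rn
def cam(n):
    c=camera_info(n); f=200/np.tan(np.radians(c['vertical_fov'])/2)
    return np.array(c['R']),np.array(c['t']),f,c['cx'],c['cy']
def ray(n,p,z):
    R,t,f,cx,cy=cam(n); o=-R.T@t; d=R.T@np.array([(p[0]-cx)/f,(p[1]-cy)/f,1]); return o+d*(z-o[2])/d[2]
def proj(n,X):
    R,t,f,cx,cy=cam(n); c=np.atleast_2d(X)@R.T+t; return np.c_[f*c[:,0]/c[:,2]+cx,f*c[:,1]/c[:,2]+cy]
E
python3 - <<'E'
from h import *
im=cv2.imread('pics/top0.png')[140:265,205:505]
sc=cv2.imread('pics/scene0.png')[165:295,240:380]
a=cv2.resize(im,(800,333),interpolation=3); b=cv2.resize(sc,(280,260),interpolation=3)
o=np.zeros((600,800,3),np.uint8); o[:333]=a; o[335:595,:280]=b; cv2.imwrite('pics/crop0.png',np.clip(o*2.0,0,255).astype(np.uint8))
snapshot('top')
Z=dict(caddy=.04,big_center=.048,mid_center=.082,small_center=.114,spatula_grip=.03,mug_center=.06,tin_center=.086,flared_center=.07,spoon_grip=.03)
for k,z in Z.items():
    for d in regions_of(k,'top')[:4]:
        print(k,round(d['score'],2),np.round(d['location']),d['region'].sum(),np.round(ray('top',d['location'],z/2),3))
E
```

```text
caddy 0.89 [458. 215.] 5355 [ 0.533 -0.352  0.02 ]
caddy 0.7 [262. 203.] 381 [0.519 0.302 0.02 ]
big_center 0.78 [351. 225.] 366 [ 0.471 -0.     0.024]
mid_center 0.49 [352. 172.] 239 [0.645 0.011 0.041]
spatula_grip 0.83 [161. 228.] 477 [0.409 0.628 0.015]
spatula_grip 0.69 [231. 195.] 467 [0.54  0.409 0.015]
mug_center 0.53 [314. 229.] 327 [0.444 0.12  0.03 ]
tin_center 0.62 [395. 179.] 272 [ 0.633 -0.133  0.043]
flared_center 0.65 [320. 167.] 310 [0.656 0.12  0.035]
flared_center 0.4 [263. 205.] 398 [0.509 0.294 0.035]
spoon_grip 0.93 [263. 202.] 370 [0.523 0.299 0.015]
spoon_grip 0.35 [231. 198.] 462 [0.527 0.408 0.015]
```

View pics/crop0.png

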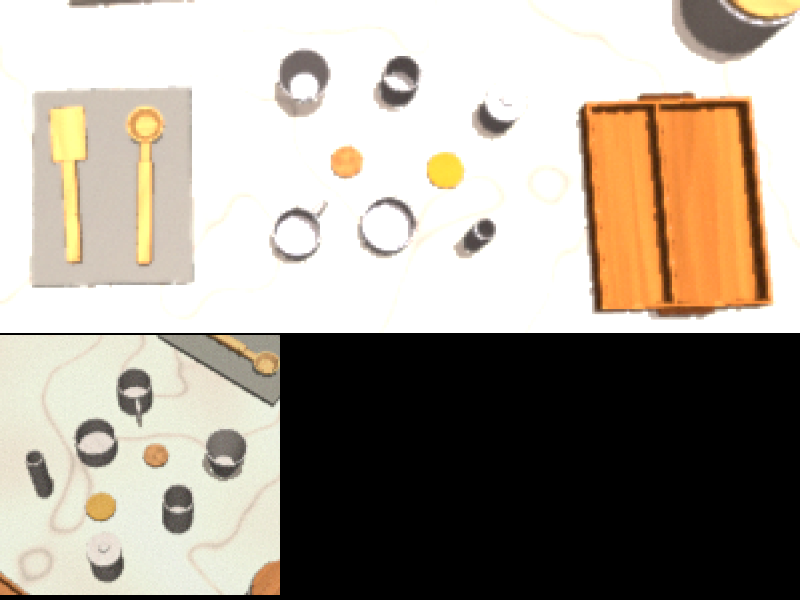

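```bash
cat >> h.py <<'E'
def go(P,yaxis=None):
    "shift in current tool axes to TCP target P; turn about tool z (deg) to bring tool y to yaxis"
    s=get_state(); R=Rn.from_rotvec(s['tool_rot']).as_matrix(); d=R.T@(np.array(P)-s['eef_pos'])
    o=[np.round(d,4)]
    if yaxis is not None:
        v=R.T@np.array([*yaxis,0]); o.append(round(np.degrees(np.arctan2(-v[0],v[1])),2))
    return o
def st():
    s=get_state(); R=Rn.from_rotvec(s['tool_rot']).as_matrix()
    print('t',round(s['time'],2),'p',np.round(s['eef_pos'],4),'w',round(s['grip_width'],4),'g',np.round(s['grasp_force'],1),'ft',np.round(s['ft_force'],1),'\nR',np.round(R,3).tolist(),'q',np.round(s['q'],2))
E
python3 - <<'E'
from h import *
st(); print(go([.5,0,.23],[1,0]),go([.5,0,.23],[-1,0]))
im=snapshot('wrist'); cv2.imwrite('pics/w0.png',im[:,:,::-1]); R,t,f,cx,cy=cam('wrist'); print('cam at',-R.T@t,'fwd',R[2],f,cx,cy)
pts=np.array([[583,103],[748,98],[771,302],[594,310]])/[800/300,333/125]+[205,140]
w=np.array([ray('top',p,.04) for p in pts]);print(w.round(3),w.mean(0).round(3),'len',np.linalg.norm(w-np.roll(w,-1,0),axis=1).round(3))
print('caddy yaw',np.degrees(np.arctan2(*(w[0]+w[1]-w[2]-w[3])[[1,0]])))
# spatula ends
for p in ([67,108],[73,262],[146,105],[144,265]):
    print('sp',ray('top',np.array(p)/[800/300,333/125]+[205,140],.025).round(3))
E
```

```text
t 0.6 p [0.1963 0.6196 0.2313] w 0.0857 g 0.0 ft [-0.5  0.4 -0.2] 
R [[-0.953, 0.302, -0.0], [0.302, 0.953, -0.0], [0.0, -0.0, -1.0]] q [ 1.22  0.48  1.6   0.    1.07 -0.05]
[array([-0.4767, -0.499 ,  0.0013]), np.float64(72.42)] [array([-0.4767, -0.499 ,  0.0013]), np.float64(-107.58)]
cam at [0.13081579 0.63991608 0.37525494] fwd [ 0.25689415 -0.08228616 -0.9629301 ] 277.2423196665462 318.3769795147695 198.12326832440513
[[ 0.643 -0.229  0.04 ]
 [ 0.667 -0.435  0.04 ]
 [ 0.414 -0.466  0.04 ]
 [ 0.386 -0.253  0.04 ]] [ 0.528 -0.346  0.04 ] len [0.207 0.255 0.215 0.258]
caddy yaw 6.141932160380864
sp [0.586 0.416 0.025]
sp [0.392 0.385 0.025]
sp [0.598 0.317 0.025]
sp [0.396 0.298 0.025]
```

apply_moves(rows=[[1,0,0,0,0,0,8.05],[1,0,0,0,0,0,8.05],[1,0,0,0,0,0,8.05],[1,0,0,0,0,0,8.05],[1,0,0,0,0,0,8.05]], force=40)

```text
time: 1.15
eef_pos: [0.1963, 0.6197, 0.2313]
tool_rot: [1.527, 2.746, 0.0]
ft_force: [0.1, 0.4, 0.1]
grip_width: 0.0854
grasp_force: 0.0
```

apply_moves(rows=[[1,0,0,0,0,0,8.05],[1,0,0,0,0,0,8.05],[1,0,0,0,0,0,8.05],[1,0,0,0,0,0,8.05],[1,0,0,0,0,0,0]])

```text
time: 1.65
eef_pos: [0.1963, 0.6196, 0.2313]
tool_rot: [2.225, 2.218, 0.0]
ft_force: [0.5, 0.5, 0.5]
grip_width: 0.0854
grasp_force: 0.0
```

apply_moves(rows=[[1,-0.043,0.025,-0.004,0,0,0],[1,-0.043,0.025,-0.004,0,0,0],[1,-0.043,0.025,-0.004,0,0,0],[1,-0.043,0.025,-0.004,0,0,0],[1,-0.043,0.025,-0.004,0,0,0]])

```text
time: 2.15
eef_pos: [0.3218, 0.4029, 0.2516]
tool_rot: [2.216, 2.227, 0.001]
ft_force: [0.9, -0.0, 0.2]
grip_width: 0.0856
grasp_force: 0.0
```

apply_moves(rows=[[1,-0.043,0.025,-0.004,0,0,0],[1,-0.043,0.025,-0.004,0,0,0],[1,-0.043,0.025,-0.004,0,0,0],[1,-0.043,0.025,-0.004,0,0,0],[1,-0.043,0.025,-0.004,0,0,0]])

```text
time: 2.65
eef_pos: [0.4468, 0.1877, 0.2718]
tool_rot: [2.216, 2.227, 0.001]
ft_force: [0.3, 1.2, -1.0]
grip_width: 0.0854
grasp_force: 0.0
```

apply_moves(rows=[[1,-0.043,0.025,-0.004,0,0,0],[1,-0.043,0.025,-0.004,0,0,0],[1,-0.043,0.025,-0.004,0,0,0],[1,-0.043,0.025,-0.004,0,0,0],[1,-0.043,0.025,-0.004,0,0,0]])

```text
time: 3.15
eef_pos: [0.5717, -0.0277, 0.2917]
tool_rot: [2.216, 2.226, 0.001]
ft_force: [1.3, 0.8, 0.7]
grip_width: 0.0857
grasp_force: 0.0
```

Run:
```python
from h import *
st()
im=snapshot('wrist'); cv2.imwrite('pics/w1.png',np.clip(im[:,:,::-1]*1.8,0,255).astype(np.uint8)); R,t,f,cx,cy=cam('wrist'); print('cam at',-R.T@t,'R',R.round(3))
for k,z in dict(big_center=.024,mid_center=.041,small_center=.057,tin_center=.043).items():
    for d in regions_of(k,'wrist')[:4]:
        ys,xs=np.nonzero(d['region']); print(k,round(d['score'],2),np.round(d['location']),[xs.min(),xs.max(),ys.min(),ys.max()],np.round(ray('wrist',d['location'],z),3))
```

```text
t 3.15 p [ 0.5717 -0.0277  0.2917] w 0.0857 g 0.0 ft [1.3 0.8 0.7] 
R [[-0.004, 1.0, 0.001], [1.0, 0.004, -0.0], [-0.0, 0.001, -1.0]] q [-0.1   0.31  1.7   0.    1.12 -0.11]
cam at [0.57459245 0.03498417 0.43599811] R [[ 1.     0.002  0.003]
 [ 0.001 -0.962  0.273]
 [ 0.004 -0.273 -0.962]]
big_center 0.64 [249. 149.] [np.int64(222), np.int64(275), np.int64(123), np.int64(172)] [ 0.472 -0.004  0.024]
mid_center 0.58 [383. 149.] [np.int64(357), np.int64(403), np.int64(131), np.int64(171)] [0.663 0.001 0.041]
tin_center 0.58 [358. 237.] [np.int64(339), np.int64(377), np.int64(212), np.int64(260)] [ 0.63  -0.129  0.043]
tin_center 0.45 [227.  63.] [np.int64(197), np.int64(261), np.int64(32), np.int64(88)] [0.452 0.114 0.043]
```

View pics/w1.png

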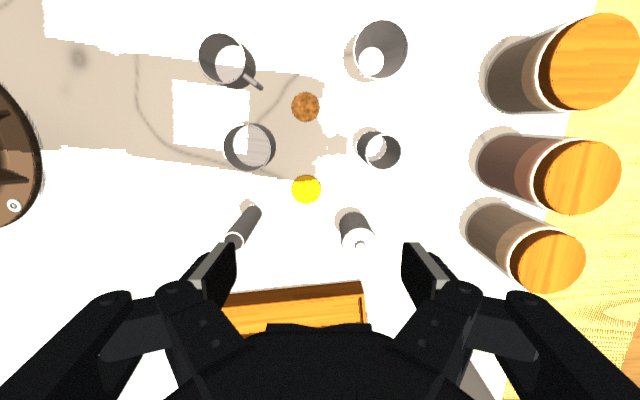

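```bash
cat >> h.py <<'E'
from scipy.optimize import least_squares
def outline(n,x,y,z0,h,d):
    a=np.linspace(0,2*np.pi,60); c=np.c_[x+d/2*np.cos(a),y+d/2*np.sin(a)]
    P=np.vstack([np.c_[c,0*a+z0],np.c_[c,0*a+z0+h]]); return proj(n,P)
def fit(n,mask,z0,h,d,x0):
    ys,xs=np.nonzero(mask); b=np.array([xs.min(),xs.max()+1,ys.min(),ys.max()+1])
    def f(p):
        q=outline(n,*p,z0,h,d); return np.r_[q[:,0].min(),q[:,0].max(),q[:,1].min(),q[:,1].max()]-b
    r=least_squares(f,x0); return r.x.round(4),f(r.x).round(1)
DIM=dict(big=(.048,.068),mid=(.082,.048),small=(.114,.028),tin=(.086,.050))
E
python3 - <<'E'
from h import *
im=snapshot('wrist'); g=im.max(2)
for k in('big','mid'):
    d=regions_of(k+'_center','wrist')
    if d: print(k,fit('wrist',d[0]['region'],0,*DIM[k],ray('wrist',d[0]['location'],.04)[:2]))
print(np.round(g[200:250:4,215:275:4]))
v=(im*1.0).mean(2); bg=cv2.medianBlur(im,31).mean(2)
b=np.clip(im[100:260,190:430].astype(float)*1.2,0,255).astype(np.uint8)[:,:,::-1].copy()
b=cv2.resize(b,None,fx=3.3,fy=3.3,interpolation=cv2.INTER_CUBIC)
for x,y,k in((.472,-.004,'big'),(.655,-.0,'mid'),(.47,-.12,'small')):
    q=(outline('wrist',x,y,0,*DIM[k])-[190,100]+.5)*3.3
    for c in(q[:60],q[60:]): cv2.polylines(b,[c.astype(np.int32)],1,(0,0,255))
cv2.imwrite('pics/w2.png',b)
E
```

```text
big (array([0.4723, 0.0024]), array([ 0.4, -0.5, -0.1,  0.1]))
mid (array([0.6547, 0.0015]), array([-0.4,  0.3, -0.5,  0.4]))
[[199 199 199 198 199 199 198 198 175 199 200 199 198 188 198]
 [200 199 199 199 199 198 198 123 124 125 137 200 201 199 187]
 [199 199 198 200 199 198 198 125 123  66  68 143 202 200 194]
 [199 198 199 199 199 198 199 123  64  66  65  61 201 201 199]
 [198 199 198 199 198 198 199  64  68  65  61  59 201 202 199]
 [199 199 198 199 198 198 105  67  66  64  61  59 202 201 201]
 [199 199 198 199 198 170  66  67  64  60  57 182 201 202 201]
 [200 199 199 200 195  67  66  64  62  59  68 201 202 202 202]
 [198 199 199 199  66  67  65  63  61  55 201 202 203 202 202]
 [199 199 199 167  96  65 174  60  58 108 202 202 201 201 202]
 [198 199 194  54  62  62  65 192  55 201 200 201 201 201 202]
 [195  63  62  28  12  64  67 110 165 201 202 201 201 202 201]
 [ 62  62  55  12   9  51  65 194 201 202 202 202 202 202 202]]
```

View pics/w2.png

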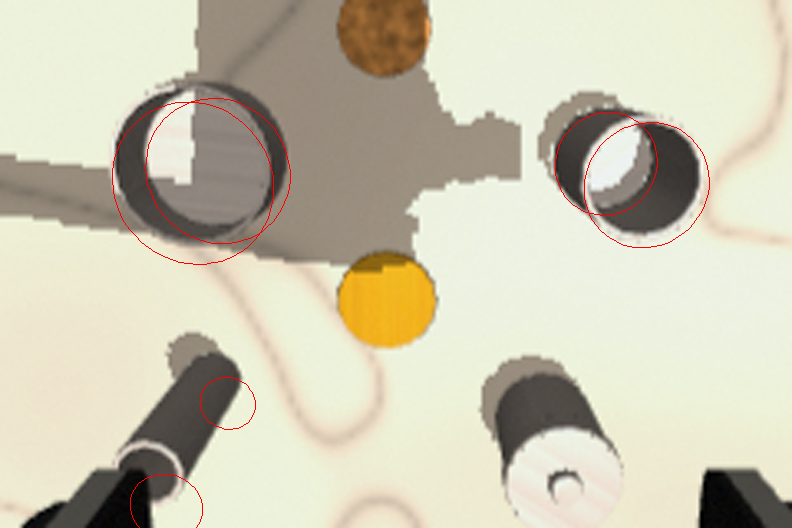

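apply_moves(rows=[[1,0.015,-0.0497,0,0,0,0],[1,0.015,-0.0497,0,0,0,0],[1,0,0,0.05,0,0,0],[1,0,0,0.05,0,0,0],[1,0,0,0.05,0,0,0]])

```text
time: 4.05
eef_pos: [0.4752, 0.0045, 0.1411]
tool_rot: [2.217, 2.222, 0.004]
ft_force: [1.4, -0.3, -0.6]
grip_width: 0.0855
grasp_force: 0.0
```

Run:
```python
from h import *
st()
print(go([.4723,.0024,.012],[1,0]))
im=snapshot('wrist')
for k in('big','mid'):
    d=regions_of(k+'_center','wrist')
    if d: print(k,d[0]['score'],fit('wrist',d[0]['region'],0,*DIM[k],ray('wrist',d[0]['location'],.04)[:2]))
```

```text
t 4.05 p [0.4752 0.0045 0.1411] w 0.0855 g 0.0 ft [ 1.4 -0.3 -0.6] 
R [[-0.002, 1.0, 0.003], [1.0, 0.002, -0.0], [-0.0, 0.003, -1.0]] q [-0.05  0.36  2.08  0.    0.69 -0.06]
[array([-0.002 , -0.0034,  0.1291]), np.float64(0.13)]
big 0.87 (array([0.467 , 0.0025]), array([-0.7,  0.7, -0.8,  0.8]))
mid 0.64 (array([6.495e-01, 4.000e-04]), array([-0.9,  0.6, -0.3,  0.3]))
```

apply_moves(rows=[[1,-0.002,-0.0053,0.045,0,0,0],[1,0,0,0.045,0,0,0],[1,0,0,0.02,0,0,0],[1,0,0,0.018,0,0,0],[1,0,0,0,0,0,0]])

```text
time: 4.7
eef_pos: [0.4709, 0.0017, 0.0139]
tool_rot: [2.221, 2.222, 0.0]
ft_force: [0.9, 0.4, 0.6]
grip_width: 0.0852
grasp_force: 0.0
```

Run:
```python
from h import *
st()
im=snapshot('wrist')
d=regions_of('big_center','wrist')
print(fit('wrist',d[0]['region'],0,*DIM['big'],ray('wrist',d[0]['location'],.04)[:2])) if d else 0
b=np.clip(im[:,:,::-1]*1.3,0,255).astype(np.uint8).copy()
for z in(.0,.048):
  cv2.polylines(b,[outline('wrist',.470,.0025,z,0,.068)[:60].astype(np.int32)],1,(0,0,255))
cv2.imwrite('pics/w3.png',b)
```

```text
t 4.7 p [0.4709 0.0017 0.0139] w 0.0852 g 0.0 ft [0.9 0.4 0.6] 
R [[-0.0, 1.0, 0.0], [1.0, 0.0, -0.0], [-0.0, 0.0, -1.0]] q [-0.06  0.6   2.17  0.    0.38 -0.06]
(array([0.4724, 0.0046]), array([ 0.6, -0.6, -5.5,  5.3]))
```

View pics/w3.png

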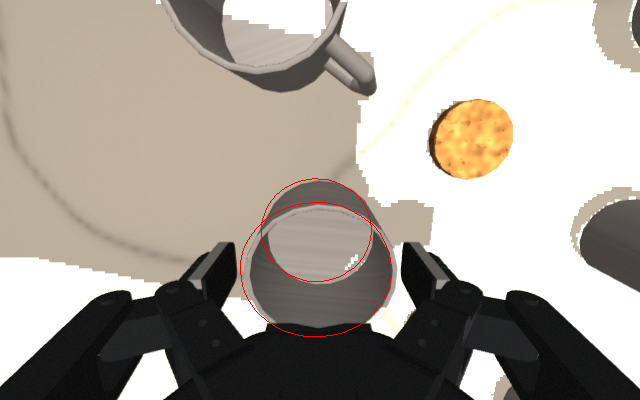

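apply_moves(rows=[[-0.3,0,0,0,0,0,0],[-0.3,0,0,0,0,0,0],[-0.3,0,0,0,0,0,0],[-0.3,0,0,0,0,0,0],[-0.3,0,0,0,0,0,0]], force=40)

```text
time: 5.3
eef_pos: [0.4714, 0.0014, 0.0154]
tool_rot: [2.22, 2.219, 0.004]
ft_force: [-2.5, 2.3, 25.5]
grip_width: 0.0678
grasp_force: 37.8
```

apply_moves(rows=[[-0.3,0,0,-0.01,0,0,0],[-0.3,0,0,-0.04,0,0,0],[-0.3,0,0,-0.05,0,0,0],[-0.3,0,0,-0.05,0,0,0],[-0.3,0,0,-0.04,0,0,0]])

```text
time: 5.8
eef_pos: [0.47, 0.0014, 0.2073]
tool_rot: [2.22, 2.219, 0.003]
ft_force: [1.3, -0.7, -2.9]
grip_width: 0.0677
grasp_force: 47.0
```

apply_moves(rows=[[-0.3,-0.043,0.007,0,0,0,0],[-0.3,-0.043,0.007,0,0,0,0],[-0.3,-0.043,0.007,0,0,0,0],[-0.3,-0.043,0.007,0,0,0,0],[-0.3,-0.043,0.007,0,0,0,0]])

```text
time: 6.3
eef_pos: [0.5046, -0.2153, 0.2047]
tool_rot: [2.221, 2.22, 0.001]
ft_force: [1.0, 0.3, -1.4]
grip_width: 0.0679
grasp_force: 47.0
```

Run:
```python
from h import *
st()
im=snapshot('wrist'); cv2.imwrite('pics/w4.png',np.clip(im[:,:,::-1]*1.3,0,255).astype(np.uint8))
```

```text
t 6.3 p [ 0.5046 -0.2153  0.2047] w 0.0679 g 47.0 ft [ 1.   0.3 -1.4] 
R [[0.001, 1.0, 0.001], [1.0, -0.001, -0.0], [-0.0, 0.001, -1.0]] q [-0.46  0.37  1.86  0.    0.91 -0.46]
```

View pics/w4.png

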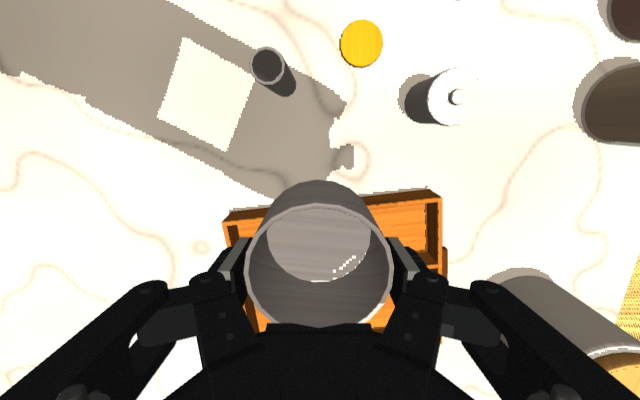

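Run:
```python
from h import *
a=ray('wrist',[224,220],.04);b=ray('wrist',[437.5,190],.04);d=b-a;print(a.round(3),b.round(3),np.linalg.norm(d).round(3),'yaw',np.degrees(np.arctan2(d[1],d[0])))
u=d/np.linalg.norm(d); n=np.array([u[1],-u[0],0]); print('centre',(a+b)/2+n*.104,'wide',(a+b)/2+n*.147,'narrow',(a+b)/2+n*.046)
```

```text
[ 0.395 -0.267  0.04 ] [ 0.643 -0.231  0.04 ] 0.251 yaw 8.20895979366268
centre [ 0.53397403 -0.35223041  0.04      ] wide [ 0.54011373 -0.39478983  0.04      ] narrow [ 0.52569258 -0.29482468  0.04      ]
```

apply_moves(rows=[[-0.3,-0.044,0.008,0,0,0,0],[-0.3,-0.044,0.008,0,0,0,0],[-0.3,-0.044,0.008,0,0,0,0],[-0.3,-0.044,0.008,0,0,0,0],[-0.3,0,0,0.03,0,0,0]])

```text
time: 6.85
eef_pos: [0.5394, -0.3965, 0.1778]
tool_rot: [2.218, 2.211, 0.0]
ft_force: [1.0, -0.2, -1.8]
grip_width: 0.0674
grasp_force: 46.9
```

apply_moves(rows=[[-0.3,0,0,0.05,0,0,0],[-0.3,0,0,0.04,0,0,0],[-0.3,0,0,0.03,0,0,0],[-0.3,0,0,0.02,0,0,0],[-0.3,0,0,0,0,0,0]])

```text
time: 7.35
eef_pos: [0.5352, -0.3884, 0.0316]
tool_rot: [-2.219, -2.218, 0.001]
ft_force: [0.3, -0.4, -2.0]
grip_width: 0.0676
grasp_force: 46.9
```

Run:
```python
from h import *
st()
im=snapshot('wrist'); t=snapshot('top')
o=np.vstack([im[:,:,::-1],cv2.resize(t[160:285,400:520,::-1],(192,200)).repeat(1,1) if 0 else np.zeros((200,640,3),np.uint8)]); o[400:,:300]=cv2.resize(t[160:280,400:520,::-1],(300,200)); 
cv2.imwrite('pics/w5.png',np.clip(o*1.4,0,255).astype(np.uint8))
```

```text
t 7.35 p [ 0.5352 -0.3884  0.0316] w 0.0676 g 46.9 ft [ 0.3 -0.4 -2. ] 
R [[0.001, 1.0, -0.003], [1.0, -0.001, 0.003], [0.003, -0.003, -1.0]] q [-0.67  0.73  1.7   0.    0.71 -0.67]
```

View pics/w5.png

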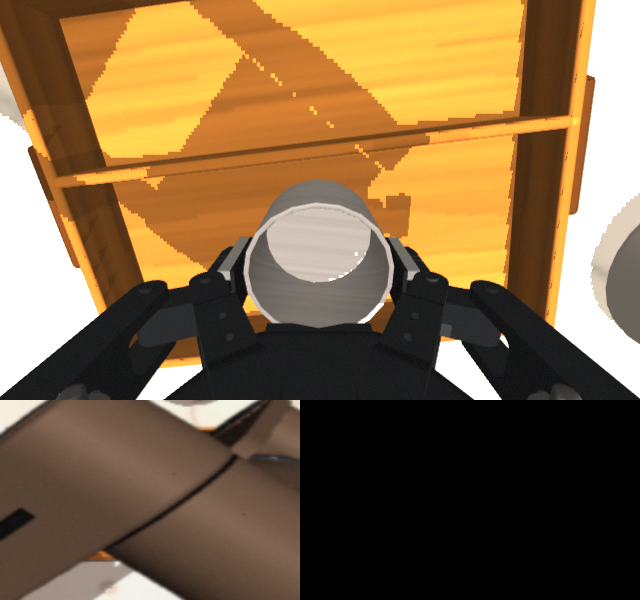

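apply_moves(rows=[[-0.3,0,0,0.005,0,0,0],[-0.3,0,0,0.004,0,0,0],[-0.3,0,0,0,0,0,0],[-0.3,0,0,0,0,0,0]])

```text
time: 7.85
eef_pos: [0.5368, -0.3897, 0.0247]
tool_rot: [2.222, 2.221, 0.0]
ft_force: [-0.1, -0.0, -1.9]
grip_width: 0.0677
grasp_force: 46.9
```

apply_moves(rows=[[1,0,0,0,0,0,0],[1,0,0,0,0,0,0],[1,0,0,0,0,0,0],[1,0,0,0,0,0,0],[1,0,0,0,0,0,0]])

```text
time: 8.35
eef_pos: [0.5368, -0.3897, 0.0243]
tool_rot: [2.222, 2.221, -0.0]
ft_force: [0.1, 0.1, -0.2]
grip_width: 0.0855
grasp_force: 0.0
```

apply_moves(rows=[[1,0,0,-0.03,0,0,0],[1,0,0,-0.05,0,0,0],[1,0,0,-0.05,0,0,0],[1,0,0,-0.05,0,0,0],[1,0,0,0,0,0,0]])

```text
time: 8.85
eef_pos: [0.5396, -0.3919, 0.2119]
tool_rot: [2.214, 2.213, 0.002]
ft_force: [0.4, -0.6, -0.4]
grip_width: 0.0853
grasp_force: 0.0
```

Run:
```python
from h import *
st()
im=snapshot('wrist'); cv2.imwrite('pics/w6.png',np.clip(im[:,:,::-1]*1.3,0,255).astype(np.uint8))
d=regions_of('big_center','wrist')
for e in d: print(e['score'],e['location'],fit('wrist',e['region'],.006,*DIM['big'],ray('wrist',e['location'],.04)[:2]))
print(go([.6547,.001,.2],[1,0]))
```

```text
t 8.85 p [ 0.5396 -0.3919  0.2119] w 0.0853 g 0.0 ft [ 0.4 -0.6 -0.4] 
R [[0.0, 1.0, 0.008], [1.0, -0.0, -0.007], [-0.007, 0.008, -1.0]] q [-0.67  0.52  1.58 -0.    1.03 -0.67]
0.81 [314.1, 177.6] (array([ 0.5335, -0.3861]), array([-0.2,  0.2,  0.4, -0.4]))
[array([0.3911, 0.1172, 0.0055]), np.float64(-0.03)]
```

apply_moves(rows=[[1,0.0435,0.013,0,0,0,0],[1,0.0435,0.013,0,0,0,0],[1,0.0435,0.013,0,0,0,0],[1,0.0435,0.013,0,0,0,0],[1,0.0435,0.013,0,0,0,0]])

```text
time: 9.45
eef_pos: [0.6012, -0.1702, 0.2026]
tool_rot: [-2.221, -2.219, 0.002]
ft_force: [1.2, -0.1, -0.7]
grip_width: 0.0852
grasp_force: 0.0
```

apply_moves(rows=[[1,0.0435,0.013,0,0,0,0],[1,0.0435,0.013,0,0,0,0],[1,0.0435,0.013,0,0,0,0],[1,0.0435,0.013,0,0,0,0],[1,0,0,0,0,0,0]])

```text
time: 9.95
eef_pos: [0.6542, 0.007, 0.2025]
tool_rot: [-2.216, -2.224, 0.001]
ft_force: [0.7, -1.3, 0.6]
grip_width: 0.0853
grasp_force: 0.0
```

apply_moves(rows=[[1,0,0,0,0,0,0]])

```text
time: 10.05
eef_pos: [0.6532, 0.003, 0.2026]
tool_rot: [-2.218, -2.222, 0.003]
ft_force: [0.3, -0.9, -0.3]
grip_width: 0.0851
grasp_force: 0.0
```

```bash
cat >> h.py <<'E'
def meas(k,z0,thr=.3):
    for e in regions_of(k+'_center','wrist'):
        if e['score']>thr: print(k,round(e['score'],2),np.round(e['location']),*fit('wrist',e['region'],z0,*DIM[k],ray('wrist',e['location'],.04)[:2]))
E
python3 - <<'E'
from h import *
st(); snapshot('wrist'); meas('mid',0); snapshot('wrist'); meas('mid',0)
print(go([.6547,.001,.06],[1,0]))
E
```

```text
t 10.05 p [0.6532 0.003  0.2026] w 0.0851 g 0.0 ft [ 0.3 -0.9 -0.3] 
R [[-0.002, 1.0, -0.003], [1.0, 0.002, -0.0], [-0.0, -0.003, -1.0]] q [-0.04  0.51  1.62 -0.    1.02 -0.04]
mid 0.98 [322. 189.] [ 0.6536 -0.0019] [ 0.3 -0.3 -0.7  0.6]
mid 0.63 [323. 188.] [ 6.545e-01 -3.000e-04] [-0.2  0.2 -0.5  0.4]
[array([0.0004, 0.0014, 0.1438]), np.float64(-0.11)]
```

apply_moves(rows=[[1,-0.004,0.001,0.04,0,0,0],[1,0,0,0.05,0,0,0],[1,0,0,0.04,0,0,0],[1,0,0,0.02,0,0,0],[1,0,0,0,0,0,0]])

```text
time: 10.75
eef_pos: [0.6525, -0.0033, 0.0512]
tool_rot: [-2.221, -2.216, 0.006]
ft_force: [0.1, 1.1, 0.5]
grip_width: 0.0854
grasp_force: 0.0
```

Run:
```python
from h import *
st(); im=snapshot('wrist'); meas('mid',0)
b=np.clip(im[:,:,::-1]*1.3,0,255).astype(np.uint8).copy(); p=get_state()['eef_pos']
cv2.polylines(b,[outline('wrist',p[0],p[1],.082,0,.048)[:60].astype(np.int32)],1,(0,0,255))
cv2.imwrite('pics/w7.png',b)
```

```text
t 10.75 p [ 0.6525 -0.0033  0.0512] w 0.0854 g 0.0 ft [0.1 1.1 0.5] 
R [[0.002, 1.0, -0.005], [1.0, -0.002, 0.0], [0.0, -0.005, -1.0]] q [-0.05  0.69  1.72 -0.    0.73 -0.05]
mid 0.9 [324. 250.] [ 0.6562 -0.0009] [ 1.3 -1.4  1.7 -1.5]
```

View pics/w7.png

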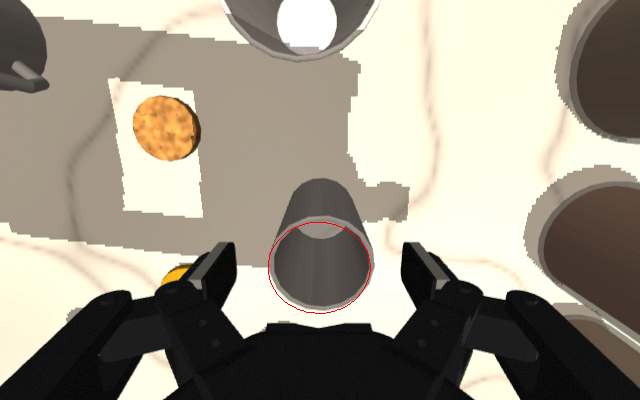

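apply_moves(rows=[[1,0.002,0.002,0,0,0,0],[-0.6,0,0,0,0,0,0],[-0.6,0,0,0,0,0,0],[-0.6,0,0,0,0,0,0],[-0.6,0,0,0,0,0,0]])

```text
time: 11.35
eef_pos: [0.6571, -0.0002, 0.0552]
tool_rot: [2.221, 2.221, 0.001]
ft_force: [-2.5, 0.9, 10.3]
grip_width: 0.0464
grasp_force: 39.3
```

apply_moves(rows=[[-0.6,0,0,0,0,0,0],[-0.6,0,0,0,0,0,0],[-0.6,0,0,0,0,0,0],[-0.6,0,0,0,0,0,0]])

```text
time: 11.75
eef_pos: [0.6572, -0.0002, 0.0553]
tool_rot: [2.221, 2.221, 0.001]
ft_force: [-3.3, -0.0, 10.9]
grip_width: 0.0465
grasp_force: 39.3
```

Run:
```python
from h import *
st(); im=snapshot('wrist'); meas('mid',0)
```

```text
t 11.75 p [ 6.572e-01 -2.000e-04  5.530e-02] w 0.0465 g 39.3 ft [-3.3 -0.  10.9] 
R [[0.0, 1.0, 0.001], [1.0, -0.0, -0.0], [-0.0, 0.001, -1.0]] q [-0.05  0.69  1.71 -0.    0.74 -0.05]
mid 0.93 [320. 253.] [6.571e-01 2.000e-04] [ 0.2 -0.2 -0.   0. ]
```

apply_moves(rows=[[-0.6,0,0,-0.02,0,0,0],[-0.6,0,0,-0.05,0,0,0],[-0.6,0,0,-0.05,0,0,0],[-0.6,0,0,-0.05,0,0,0],[-0.6,0,0,-0.025,0,0,0]])

```text
time: 12.35
eef_pos: [0.6583, -0.0002, 0.2543]
tool_rot: [2.219, 2.218, 0.006]
ft_force: [1.2, 1.0, -0.6]
grip_width: 0.0462
grasp_force: 42.3
```

apply_moves(rows=[[-0.6,-0.0433,-0.0134,0,0,0,0],[-0.6,-0.0433,-0.0134,0,0,0,0],[-0.6,-0.0433,-0.0134,0,0,0,0],[-0.6,-0.0433,-0.0134,0,0,0,0],[-0.6,-0.0433,-0.0134,0,0,0,0]])

```text
time: 12.85
eef_pos: [0.589, -0.2181, 0.2496]
tool_rot: [2.221, 2.221, 0.0]
ft_force: [0.3, -0.6, -0.5]
grip_width: 0.0461
grasp_force: 42.2
```

apply_moves(rows=[[-0.6,-0.0433,-0.0134,0,0,0,0],[-0.6,-0.0433,-0.0134,0,0,0,0],[-0.6,0,0,0,0,0,0],[-0.6,0,0,0,0,0,0],[-0.6,0,0,0,0,0,0]])

```text
time: 13.35
eef_pos: [0.5631, -0.3025, 0.2493]
tool_rot: [-2.221, -2.221, -0.0]
ft_force: [0.6, 0.3, -0.8]
grip_width: 0.0462
grasp_force: 42.1
```

Run:
```python
from h import *
st(); im=snapshot('wrist'); cv2.imwrite('pics/w8.png',np.clip(im[:,:,::-1]*1.3,0,255).astype(np.uint8)); meas('big',.006,.1); p=get_state()['eef_pos']; meas('mid',p[2]-.0555)
print(go([.5368,-.3905,.1],[1,0]))
```

```text
t 13.35 p [ 0.5631 -0.3025  0.2493] w 0.0462 g 42.1 ft [ 0.6  0.3 -0.8] 
R [[0.0, 1.0, -0.0], [1.0, -0.0, 0.0], [0.0, -0.0, -1.0]] q [-0.54  0.45  1.6   0.    1.09 -0.54]
mid 0.59 [317. 254.] [ 0.5634 -0.3019] [-0.7  0.7  0.1 -0. ]
[array([-0.0885, -0.0267,  0.1494]), np.float64(0.06)]
```

View pics/w8.png

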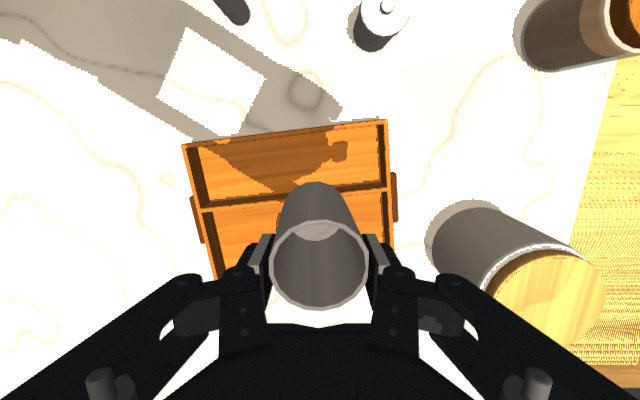

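apply_moves(rows=[[-0.6,-0.0443,-0.0133,0,0,0,0],[-0.6,-0.0442,-0.0134,0.02,0,0,0],[-0.6,0,0,0.05,0,0,0],[-0.6,0,0,0.05,0,0,0],[-0.6,0,0,0,0,0,0]])

```text
time: 14.0
eef_pos: [0.5332, -0.3882, 0.1233]
tool_rot: [-2.214, -2.214, 0.002]
ft_force: [-0.5, 1.0, -2.2]
grip_width: 0.0464
grasp_force: 42.2
```

apply_moves(rows=[[-0.6,0,0,0,0,0,0],[-0.6,0,0,0,0,0,0]])

```text
time: 14.2
eef_pos: [0.5381, -0.3919, 0.1323]
tool_rot: [2.218, 2.22, 0.001]
ft_force: [0.3, 0.1, -1.6]
grip_width: 0.0465
grasp_force: 42.2
```

Run:
```python
from h import *
st(); im=snapshot('wrist'); b=np.clip(im[:,:,::-1]*1.3,0,255).astype(np.uint8).copy()
for z in(.006,.054): cv2.polylines(b,[outline('wrist',.5368,-.3905,z,0,.068)[:60].astype(np.int32)],1,(0,0,255))
cv2.imwrite('pics/w9.png',b); meas('big',.006,.1)
print(go([.5368,-.3905,.067],[1,0]))
```

```text
t 14.2 p [ 0.5381 -0.3919  0.1323] w 0.0465 g 42.2 ft [ 0.3  0.1 -1.6] 
R [[-0.001, 1.0, 0.003], [1.0, 0.001, -0.002], [-0.002, 0.003, -1.0]] q [-0.67  0.6   1.65 -0.    0.89 -0.68]
big 0.61 [321. 177.] [ 0.5363 -0.3788] [ -0.7   0.7 -11.6  11.4]
[array([ 0.0017, -0.0013,  0.0653]), np.float64(0.01)]
```

View pics/w9.png

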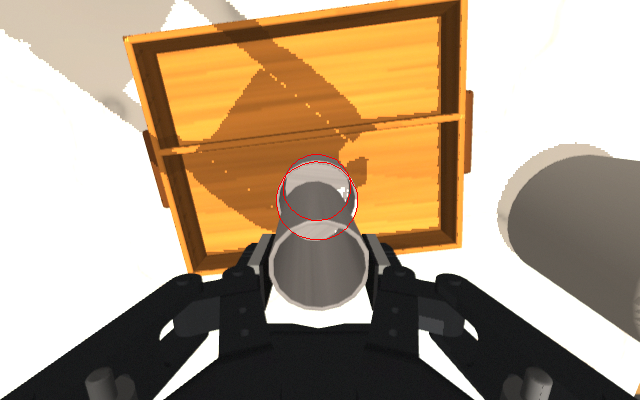

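apply_moves(rows=[[-0.6,0,0,0.015,0,0,0],[-0.6,0,0,0.015,0,0,0],[-0.6,0,0,0.01,0,0,0],[-0.6,0,0,0.01,0,0,0],[-0.6,0,0,0.005,0,0,0]])

```text
time: 14.8
eef_pos: [0.5358, -0.391, 0.0727]
tool_rot: [-2.221, -2.22, 0.0]
ft_force: [-0.7, -0.4, -1.5]
grip_width: 0.046
grasp_force: 42.2
```

apply_moves(rows=[[-0.6,0,0,0.004,0,0,0],[-0.6,0,0,0.003,0,0,0],[-0.6,0,0,0,0,0,0],[-0.6,0,0,0,0,0,0]])

```text
time: 15.2
eef_pos: [0.5365, -0.3916, 0.0677]
tool_rot: [2.222, 2.221, 0.0]
ft_force: [-0.3, 0.2, -1.0]
grip_width: 0.0462
grasp_force: 42.2
```

apply_moves(rows=[[-0.3,0,0,0,0,0,0],[0.3,0,0,0,0,0,0],[1,0,0,0,0,0,0],[1,0,0,0,0,0,0],[1,0,0,-0.02,0,0,0]])

```text
time: 15.7
eef_pos: [0.5351, -0.3905, 0.0855]
tool_rot: [-2.219, -2.218, 0.001]
ft_force: [0.1, 0.5, 0.8]
grip_width: 0.0859
grasp_force: 0.0
```

apply_moves(rows=[[1,0,0,-0.05,0,0,0],[1,0,0,-0.05,0,0,0],[1,0,0,-0.05,0,0,0],[1,0,0,0,0,0,0],[1,0,0,0,0,0,0]])

```text
time: 16.2
eef_pos: [0.5369, -0.3918, 0.2391]
tool_rot: [2.22, 2.219, 0.001]
ft_force: [0.4, 1.0, -0.3]
grip_width: 0.0854
grasp_force: 0.0
```

Run:
```python
from h import *
st(); im=snapshot('wrist'); b=np.clip(im[:,:,::-1]*1.3,0,255).astype(np.uint8).copy()
for z in(.010,.092): cv2.polylines(b,[outline('wrist',.5365,-.3915,z,0,.048)[:60].astype(np.int32)],1,(0,0,255))
cv2.imwrite('pics/w10.png',b); meas('mid',.01,.1);meas('big',.006,.1)
```

```text
t 16.2 p [ 0.5369 -0.3918  0.2391] w 0.0854 g 0.0 ft [ 0.4  1.  -0.3] 
R [[0.0, 1.0, 0.002], [1.0, -0.0, -0.002], [-0.002, 0.002, -1.0]] q [-0.68  0.49  1.55  0.    1.09 -0.68]
mid 0.84 [318. 182.] [ 0.5321 -0.3894] [ 0.  -0.  -0.5  0.4]
big 0.67 [332. 163.] [ 0.5351 -0.3854] [ 0.  -0.  -3.2  3.2]
```

View pics/w10.png

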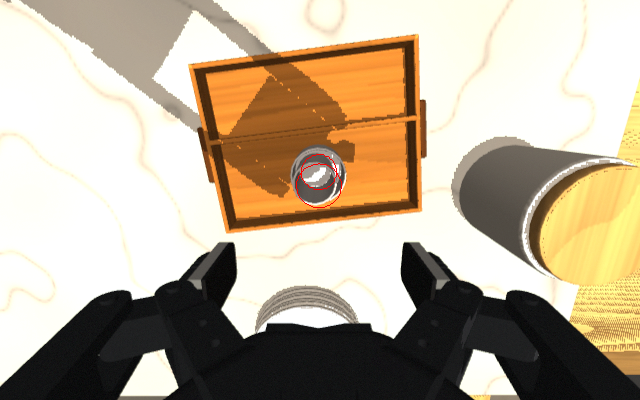

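apply_moves(rows=[[1,0.0406,-0.0103,0,0,0,0],[1,0.0406,-0.0103,0,0,0,0],[1,0.0406,-0.0103,0,0,0,0],[1,0.0406,-0.0103,0,0,0,0],[1,0.0406,-0.0103,0,0,0,0]])

```text
time: 16.85
eef_pos: [0.4836, -0.1867, 0.2361]
tool_rot: [-2.221, -2.219, 0.001]
ft_force: [0.5, -0.6, 0.2]
grip_width: 0.0854
grasp_force: 0.0
```

apply_moves(rows=[[1,0.0406,-0.0103,0,0,0,0],[1,0.0406,-0.0103,0,0,0,0],[1,0,0,0,0,0,0],[1,0,0,0,0,0,0],[1,0,0,0,0,0,0]])

```text
time: 17.35
eef_pos: [0.4645, -0.1076, 0.2369]
tool_rot: [-2.222, -2.22, 0.001]
ft_force: [0.6, -0.2, -0.1]
grip_width: 0.0851
grasp_force: 0.0
```

Run:
```python
from h import *
st(); im=snapshot('wrist'); meas('small',0,.1); meas('mid',0,.1)
g=im.max(2)[120:260,260:380]; m=np.zeros((400,640),bool); 
n,l,s,c=cv2.connectedComponentsWithStats((g<110).astype(np.uint8)); print(s[1:],c[1:])
for i in range(1,n):
    if s[i,4]>200:
        m[:]=0; m[120:260,260:380]=l==i; print(fit('wrist',m,0,*DIM['small'],[.465,-.108]))
```

```text
t 17.35 p [ 0.4645 -0.1076  0.2369] w 0.0851 g 0.0 ft [ 0.6 -0.2 -0.1] 
R [[0.001, 1.0, -0.001], [1.0, -0.001, 0.0], [0.0, -0.001, -1.0]] q [-0.29  0.23  1.97 -0.    0.94 -0.29]
small 0.86 [318. 184.] [ 0.4646 -0.1087] [-0.1  0.1 -0.5  0.4]
[[ 44   0  39  43 341]
 [119   3   1   1   1]
 [116   4   2   2   4]
 [106   6   9  20  28]
 [107  27   2   3   4]
 [  4  34   3   1   3]
 [ 11  34   1   1   1]
 [  4  36   1   1   1]
 [  8  36   2   2   2]
 [ 12  36   1   1   1]
 [ 14  37   1   1   1]
 [  2  39   1   1   1]
 [  5  39   1   1   1]
 [  7  39   2   2   2]
 [ 10  38   1   1   1]
 [ 12  39   1   1   1]
 [  0  41  18  27 213]
 [ 19  40   1   1   1]
 [ 45  40  28  43 903]
 [ 12  43   2   2   2]
 [ 15  43   1   2   2]
 [ 17  42   2   2   2]
 [ 21  44   1   1   1]
 [ 17  47   1   1   1]
 [ 22  46   1   1   1]
 [ 22  49   1   1   1]
 [ 19  51   1   1   1]
 [  4  54   1   1   1]
 [ 19  54   1   1   1]
 [ 21  55   2   2   2]
 [ 27  58   1   1   1]
 [ 14  63   2   2   2]
 [ 14  69   1   1   1]
 [ 17  68   1   1   1]
 [115 139   5   1   5]] [[ 65.12316716  17.23753666]
 [119.           3.     
[... 445 characters left out ...]
.          40.        ]
 [ 58.27242525  62.08859358]
 [ 12.5         43.5       ]
 [ 15.          43.5       ]
 [ 17.5         42.5       ]
 [ 21.          44.        ]
 [ 17.          47.        ]
 [ 22.          46.        ]
 [ 22.          49.        ]
 [ 19.          51.        ]
 [  4.          54.        ]
 [ 19.          54.        ]
 [ 21.5         55.5       ]
 [ 27.          58.        ]
 [ 14.5         63.5       ]
 [ 14.          69.        ]
 [ 17.          68.        ]
 [117.         139.        ]]
(array([ 0.469 , -0.0614]), array([ 4.7, -4.7,  6. , -4.6]))
(array([ 0.4117, -0.0971]), array([-9.1, 12.7, -7.9,  6.4]))
(array([ 0.4646, -0.1063]), array([-0.1,  0.1, -0.2,  0.2]))
```

apply_moves(rows=[[1,-0.0005,0.002,0.05,0,0,0],[1,0,0,0.05,0,0,0],[1,0,0,0.035,0,0,0],[1,0,0,0.015,0,0,0],[1,0,0,0,0,0,0]])

```text
time: 18.0
eef_pos: [0.465, -0.1079, 0.0853]
tool_rot: [-2.221, -2.217, 0.003]
ft_force: [-0.4, -0.4, 0.7]
grip_width: 0.0853
grasp_force: 0.0
```

apply_moves(rows=[[1,0,0,0,0,0,0],[1,0,0,0,0,0,0]])

```text
time: 18.2
eef_pos: [0.4672, -0.1082, 0.0885]
tool_rot: [2.221, 2.219, 0.001]
ft_force: [-0.3, -1.0, -0.3]
grip_width: 0.0855
grasp_force: 0.0
```

Run:
```python
from h import *
st(); im=snapshot('wrist'); meas('small',0,.1)
```

```text
t 18.2 p [ 0.4672 -0.1082  0.0885] w 0.0855 g 0.0 ft [-0.3 -1.  -0.3] 
R [[0.001, 1.0, 0.002], [1.0, -0.001, -0.001], [-0.001, 0.002, -1.0]] q [-0.29  0.46  2.11 -0.    0.57 -0.29]
small 0.97 [316. 247.] [ 0.4647 -0.1079] [-0.3  0.3 -1.8  1.2]
```

apply_moves(rows=[[1,0,-0.002,0.003,0,0,0],[-1,0,0,0,0,0,0],[-1,0,0,0,0,0,0],[-1,0,0,0,0,0,0],[-1,0,0,0,0,0,0]])

```text
time: 18.8
eef_pos: [0.4644, -0.1077, 0.0845]
tool_rot: [2.222, 2.221, 0.0]
ft_force: [0.0, -0.0, 1.0]
grip_width: 0.0287
grasp_force: 0.4
```

apply_moves(rows=[[-1,0,0,0,0,0,0],[-1,0,0,0,0,0,0],[-1,0,0,0,0,0,0],[-1,0,0,0,0,0,0]])

```text
time: 19.2
eef_pos: [0.4646, -0.1077, 0.0846]
tool_rot: [2.222, 2.221, 0.0]
ft_force: [-1.1, 1.4, 5.7]
grip_width: 0.0266
grasp_force: 39.3
```

Run:
```python
from h import *
st(); im=snapshot('wrist'); meas('small',0,.1)
```

```text
t 19.2 p [ 0.4646 -0.1077  0.0846] w 0.0266 g 39.3 ft [-1.1  1.4  5.7] 
R [[0.0, 1.0, 0.0], [1.0, -0.0, -0.0], [-0.0, 0.0, -1.0]] q [-0.29  0.47  2.12 -0.    0.56 -0.29]
small 0.64 [319. 253.] [ 0.4645 -0.1077] [-1.2  1.2 -0.5  0.4]
```

apply_moves(rows=[[-1,0,0,-0.02,0,0,0],[-1,0,0,-0.045,0,0,0],[-1,0,0,-0.05,0,0,0],[-1,0,0,-0.05,0,0,0],[-1,0,0,-0.01,0,0,0]])

```text
time: 19.8
eef_pos: [0.4665, -0.1083, 0.2646]
tool_rot: [2.217, 2.216, 0.006]
ft_force: [-0.1, -0.3, -2.1]
grip_width: 0.0266
grasp_force: 39.7
```

apply_moves(rows=[[-1,-0.0405,0.01,0,0,0,0],[-1,-0.0405,0.01,0,0,0,0],[-1,-0.0405,0.01,0,0,0,0],[-1,-0.0405,0.01,0,0,0,0],[-1,-0.0405,0.01,0,0,0,0]])

```text
time: 20.3
eef_pos: [0.5142, -0.3118, 0.2588]
tool_rot: [-2.221, -2.22, 0.0]
ft_force: [0.8, 0.6, -1.6]
grip_width: 0.0264
grasp_force: 39.7
```

apply_moves(rows=[[-1,-0.0405,0.01,0,0,0,0],[-1,-0.0405,0.01,0,0,0,0],[-1,0,0,0.02,0,0,0],[-1,0,0,0,0,0,0],[-1,0,0,0,0,0,0]])

```text
time: 20.8
eef_pos: [0.5336, -0.3904, 0.2388]
tool_rot: [-2.22, -2.219, 0.0]
ft_force: [-0.1, 0.3, -0.9]
grip_width: 0.0269
grasp_force: 39.7
```

Run:
```python
from h import *
st(); im=snapshot('wrist'); meas('small',get_state()['eef_pos'][2]-.0846,.1); meas('mid',.01,.1)
b=np.clip(im[:,:,::-1]*1.3,0,255).astype(np.uint8).copy()
for z in(.010,.092): cv2.polylines(b,[outline('wrist',.535,-.391,z,0,.048)[:60].astype(np.int32)],1,(0,0,255))
cv2.imwrite('pics/w11.png',cv2.resize(b[120:320,200:440],(720,600),interpolation=2))
print(go([.535,-.391,.1],[1,0]))
```

```text
t 20.8 p [ 0.5336 -0.3904  0.2388] w 0.0269 g 39.7 ft [-0.1  0.3 -0.9] 
R [[0.0, 1.0, -0.002], [1.0, -0.0, 0.002], [0.002, -0.002, -1.0]] q [-0.68  0.49  1.56  0.    1.09 -0.68]
small 0.74 [318. 250.] [ 0.5343 -0.391 ] [-1.   1.  -1.1  0.7]
mid 0.61 [320. 177.] [ 0.5343 -0.3861] [-0.8  0.8 -4.2  3.7]
[array([-0.0004,  0.0004,  0.1404]), np.float64(0.02)]
```

View pics/w11.png

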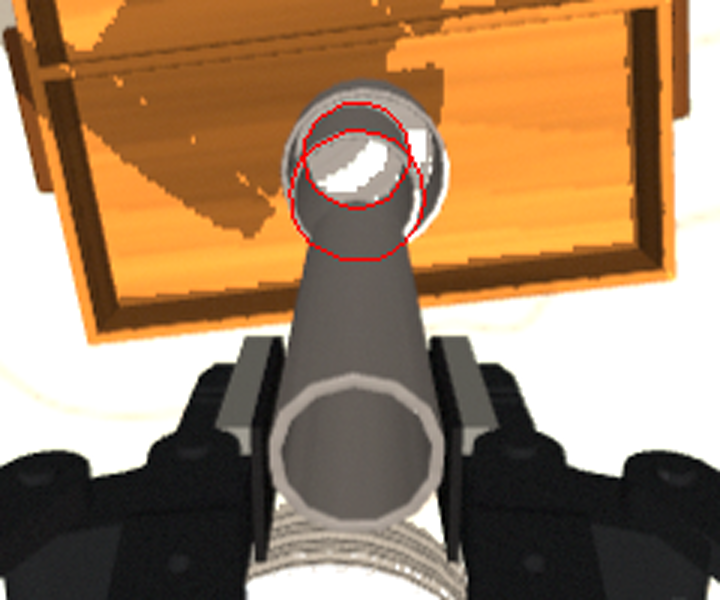

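apply_moves(rows=[[-1,0,0.0005,0.02,0,0,0],[-1,0,0,0.015,0,0,0],[-1,0,0,0.01,0,0,0],[-1,0,0,0.01,0,0,0],[-1,0,0,0.015,0,0,0]])

```text
time: 21.45
eef_pos: [0.5352, -0.3915, 0.1694]
tool_rot: [2.221, 2.22, 0.0]
ft_force: [-0.8, -0.5, -0.7]
grip_width: 0.0267
grasp_force: 39.7
```

apply_moves(rows=[[-1,0,0,0.015,0,0,0],[-1,0,0,0.015,0,0,0],[-1,0,0,0.015,0,0,0],[-1,0,0,0.01,0,0,0],[-1,0,0,0.006,0,0,0]])

```text
time: 21.95
eef_pos: [0.5344, -0.391, 0.1071]
tool_rot: [-2.221, -2.22, 0.0]
ft_force: [0.5, 0.2, -1.1]
grip_width: 0.027
grasp_force: 39.7
```

apply_moves(rows=[[-1,0,0,0.003,0,0,0],[-1,0,0,0.002,0,0,0],[-1,0,0,0,0,0,0],[-1,0,0,0,0,0,0]])

```text
time: 22.35
eef_pos: [0.535, -0.3914, 0.104]
tool_rot: [2.221, 2.22, 0.0]
ft_force: [-0.2, -0.2, -1.3]
grip_width: 0.0272
grasp_force: 39.7
```

apply_moves(rows=[[-1,0,0,0.002,0,0,0],[-1,0,0,0.002,0,0,0],[-1,0,0,0,0,0,0],[-1,0,0,0,0,0,0]])

```text
time: 22.75
eef_pos: [0.5347, -0.3912, 0.0994]
tool_rot: [-2.222, -2.221, 0.0]
ft_force: [-0.3, -0.2, -1.2]
grip_width: 0.0267
grasp_force: 39.7
```

apply_moves(rows=[[-0.6,0,0,0,0,0,0],[-0.2,0,0,0,0,0,0],[0.5,0,0,0,0,0,0],[1,0,0,0,0,0,0],[1,0,0,0,0,0,0]])

```text
time: 23.25
eef_pos: [0.5348, -0.3913, 0.0995]
tool_rot: [2.222, 2.221, -0.0]
ft_force: [0.1, 0.2, 0.9]
grip_width: 0.076
grasp_force: 0.0
```

apply_moves(rows=[[1,0,0,-0.02,0,0,0],[1,0,0,-0.04,0,0,0],[1,0,0,-0.05,0,0,0],[1,0,0,-0.03,0,0,0],[1,0,0,0,0,0,0]])

```text
time: 23.75
eef_pos: [0.5366, -0.3927, 0.2446]
tool_rot: [2.217, 2.216, 0.001]
ft_force: [0.6, -0.7, 0.6]
grip_width: 0.0856
grasp_force: 0.0
```

apply_moves(rows=[[1,0,0,0,0,0,0],[1,0,0,0,0,0,0]])

```text
time: 23.95
eef_pos: [0.5341, -0.3908, 0.2382]
tool_rot: [-2.221, -2.22, 0.0]
ft_force: [-0.7, 0.1, -0.5]
grip_width: 0.0853
grasp_force: 0.0
```

Run:
```python
from h import *
st(); im=snapshot('wrist'); meas('small',.014,.1); meas('mid',.01,.1);meas('big',.006,.1)
cv2.imwrite('pics/w12.png',im[:,:,::-1])
```

```text
t 23.95 p [ 0.5341 -0.3908  0.2382] w 0.0853 g 0.0 ft [-0.7  0.1 -0.5] 
R [[0.001, 1.0, -0.001], [1.0, -0.001, 0.001], [0.001, -0.001, -1.0]] q [-0.68  0.49  1.56  0.    1.09 -0.68]
small 0.84 [319. 190.] [ 0.535  -0.3924] [ 0.3 -0.3 -2.1  1.6]
mid 0.57 [312. 176.] [ 0.5331 -0.3894] [-0.4  0.4 -1.4  1.2]
big 0.58 [333. 162.] [ 0.5374 -0.3846] [-0.8  0.8 -4.   4. ]
```

apply_moves(rows=[[1,0.0495,-0.002,0,0,0,0],[1,0.0495,-0.002,0,0,0,0],[1,0.0495,-0.002,0,0,0,0],[1,0.0495,-0.002,0,0,0,0],[1,0.0495,-0.002,0,0,0,0]])

```text
time: 24.65
eef_pos: [0.5243, -0.1419, 0.2391]
tool_rot: [-2.222, -2.22, 0.0]
ft_force: [1.1, 0.4, 0.6]
grip_width: 0.0853
grasp_force: 0.0
```

apply_moves(rows=[[1,0.0495,-0.002,0,0,0,0],[1,0.0495,-0.002,0,0,0,0],[1,0.0495,-0.002,0,0,0,0],[1,0.0495,-0.002,0,0,0,0],[1,0.0495,-0.002,0,0,0,0]])

```text
time: 25.15
eef_pos: [0.5144, 0.1057, 0.2392]
tool_rot: [-2.222, -2.221, 0.0]
ft_force: [1.8, 0.3, 0.8]
grip_width: 0.0855
grasp_force: 0.0
```

apply_moves(rows=[[1,0.0495,-0.002,0,0,0,0],[1,0.0495,-0.002,0,0,0,0],[1,0.0495,-0.002,0,0,0,0],[1,0.0495,-0.002,0,0,0,0],[1,0.0495,-0.002,0,0,0,0]])

```text
time: 25.65
eef_pos: [0.5045, 0.3533, 0.239]
tool_rot: [-2.222, -2.221, 0.001]
ft_force: [1.5, 0.2, 0.6]
grip_width: 0.0852
grasp_force: 0.0
```

apply_moves(rows=[[1,0.0495,-0.002,0,0,0,-8.25],[1,0,0,0,0,0,-8.25],[1,0,0,0,0,0,-8.25],[1,0,0,0,0,0,-8.25],[1,0,0,0,0,0,-8.25]])

```text
time: 26.15
eef_pos: [0.5028, 0.4008, 0.2387]
tool_rot: [-1.288, -2.865, 0.002]
ft_force: [0.1, -0.2, -0.5]
grip_width: 0.0856
grasp_force: 0.0
```

apply_moves(rows=[[1,0,0,0,0,0,-8.25],[1,0,0,0,0,0,-8.25],[1,0,0,0,0,0,-8.25],[1,0,0,0,0,0,-8.25],[1,0,0,0,0,0,-8.25]])

```text
time: 26.65
eef_pos: [0.503, 0.4007, 0.2388]
tool_rot: [-0.197, -3.135, 0.001]
ft_force: [-0.8, 0.7, -1.1]
grip_width: 0.0855
grasp_force: 0.0
```

apply_moves(rows=[[1,0,0,0,0,0,-8.25],[1,0,0,0,0,0,-8.25],[1,0,0,0,0,0,0],[1,0,0,0,0,0,0]])

```text
time: 27.05
eef_pos: [0.503, 0.4007, 0.2391]
tool_rot: [0.239, -3.132, 0.0]
ft_force: [0.1, 0.2, 0.9]
grip_width: 0.0854
grasp_force: 0.0
```

Run:
```python
from h import *
st(); im=snapshot('wrist')
cv2.imwrite('pics/w13.png',np.clip(im[:,:,::-1]*1.2,0,255).astype(np.uint8))
for e in regions_of('spatula_grip','wrist'):
    m=e['region'].astype(np.uint8); ys,xs=np.nonzero(m); r=cv2.minAreaRect(np.c_[xs,ys].astype(np.float32)); q=cv2.boxPoints(r)
    W=np.array([ray('wrist',p,.026) for p in q]); print(round(e['score'],2),np.round(e['location']),im[m>0].mean(0).round(),r,W[:,:2].round(3).tolist())
```

```text
t 27.05 p [0.503  0.4007 0.2391] w 0.0854 g 0.0 ft [0.1 0.2 0.9] 
R [[-0.988, -0.151, -0.0], [-0.151, 0.988, -0.0], [0.0, -0.0, -1.0]] q [ 0.63  0.46  1.6   0.    1.07 -1.1 ]
0.71 [322. 188.] [157. 127.  68.] ((322.5, 160.0), (152.0, 31.0), 90.0) [[0.396, 0.37], [0.39, 0.407], [0.584, 0.44], [0.59, 0.398]]
0.67 [505. 132.] [170. 171. 168.] ((485.95025634765625, 146.75856018066406), (32.71559143066406, 161.67965698242188), 43.36342239379883) [[0.508, 0.536], [0.347, 0.631], [0.367, 0.668], [0.534, 0.576]]
```

View pics/w13.png

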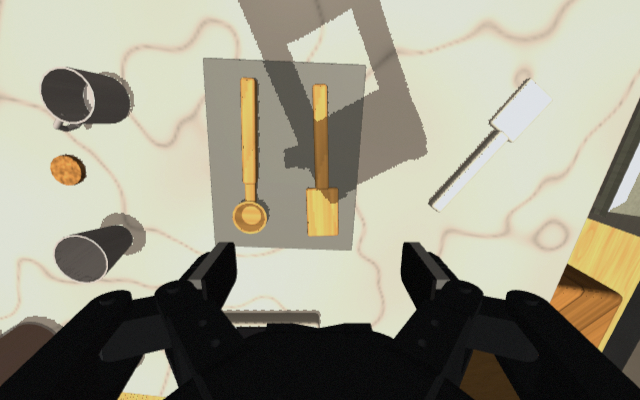

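Run:
```python
from h import *
a=ray('wrist',[320,84],.03);j=ray('wrist',[321,188],.03);e=ray('wrist',[322,237],.02);print(a,j,e)
d=(e-a)[:2];d/=np.linalg.norm(d);print('len',np.hypot(*(j-a)[:2]),np.hypot(*(e-a)[:2]),np.degrees(np.arctan2(d[1],d[0])))
g=a[:2]+d*.11;print(g); print(go([*g,.018],[-d[1],d[0]]))
```

```text
[0.39361588 0.38529117 0.03      ] [0.5187319  0.40600414 0.03      ] [0.59133044 0.41884453 0.02      ]
len 0.12681894467806434 0.20054146022089026 9.631677855990798
[0.50206529 0.40369569]
[array([0.0005, 0.0031, 0.2212]), np.float64(-0.87)]
```

apply_moves(rows=[[1,0.0005,0.003,0.04,0,0,-0.8],[1,0,0,0.05,0,0,0],[1,0,0,0.05,0,0,0],[1,0,0,0.045,0,0,0],[1,0,0,0.02,0,0,0]])

```text
time: 27.65
eef_pos: [0.5002, 0.4022, 0.0303]
tool_rot: [0.263, -3.126, 0.004]
ft_force: [0.3, 0.4, 0.7]
grip_width: 0.0854
grasp_force: 0.0
```

apply_moves(rows=[[1,0,0,0.01,0,0,0],[1,0,0,0.006,0,0,0],[1,0,0,0,0,0,0],[1,0,0,0,0,0,0]])

```text
time: 28.05
eef_pos: [0.5029, 0.4042, 0.0198]
tool_rot: [-0.267, 3.129, 0.002]
ft_force: [0.0, 0.2, -0.3]
grip_width: 0.085
grasp_force: 0.0
```

Run:
```python
from h import *
st(); im=snapshot('wrist')
cv2.imwrite('pics/w14.png',np.clip(im[:,:,::-1]*1.2,0,255).astype(np.uint8))
p=get_state()['eef_pos']; print(proj('wrist',[[p[0],p[1],.03],[.502,.4037,.03]]).round())
m=(im[:,:,0].astype(int)-im[:,:,2]>35)
for r in (100,130,160,190,210,230,250,270): print(r,np.nonzero(m[r,230:410])[0][[0,-1]]+230 if m[r,230:410].any() else None)
```

```text
t 28.05 p [0.5029 0.4042 0.0198] w 0.085 g 0.0 ft [ 0.   0.2 -0.3] 
R [[-0.986, -0.169, 0.002], [-0.169, 0.986, 0.001], [-0.002, 0.001, -1.0]] q [ 0.63  0.73  1.75 -0.    0.66 -1.11]
[[319. 255.]
 [319. 253.]]
100 [299 336]
130 [299 336]
160 [301 336]
190 [301 336]
210 [302 335]
230 [302 335]
250 [303 335]
270 [303 335]
```

apply_moves(rows=[[1,0,0,0.002,0,0,0],[-1,0,0,0,0,0,0],[-1,0,0,0,0,0,0],[-1,0,0,0,0,0,0],[-1,0,0,0,0,0,0]])

```text
time: 28.6
eef_pos: [0.5022, 0.4037, 0.0165]
tool_rot: [-0.268, 3.13, 0.0]
ft_force: [0.3, 0.4, -0.6]
grip_width: 0.0283
grasp_force: 0.0
```

apply_moves(rows=[[-1,0,0,0,0,0,0],[-1,0,0,0,0,0,0],[-1,0,0,0,0,0,0],[-1,0,0,0,0,0,0],[-1,0,0,0,0,0,0]])

```text
time: 29.1
eef_pos: [0.5022, 0.4037, 0.0167]
tool_rot: [-0.268, 3.13, 0.0]
ft_force: [-0.1, -0.8, 5.8]
grip_width: 0.017
grasp_force: 39.8
```

apply_moves(rows=[[-1,0,0,-0.02,0,0,0],[-1,0,0,-0.04,0,0,0],[-1,0,0,-0.05,0,0,0],[-1,0,0,-0.05,0,0,0],[-1,0,0,-0.05,0,0,0]])

```text
time: 29.6
eef_pos: [0.5018, 0.4034, 0.2282]
tool_rot: [0.267, -3.13, 0.0]
ft_force: [0.4, 0.3, -0.7]
grip_width: 0.0166
grasp_force: 39.1
```

Run:
```python
from h import *
st()
R0,t,f,cx,cy=cam('wrist'); s=get_state(); Rt=Rn.from_rotvec(s['tool_rot']).as_matrix()
A=R0@Rt; oc=Rt.T@(-R0.T@t-s['eef_pos'])   # cam<-tool, cam origin in tool
T=np.array([[0,1,.002],[1,0,-.002],[-.002,.002,-1]]); Rw=A@T.T; o=np.array([.5369,-.3918,.2391])+T@oc
P=[]
for p in([191,66],[417,36],[421,210],[229,231]):
    d=Rw.T@np.array([(p[0]-cx)/f,(p[1]-cy)/f,1]); P.append((o+d*(.04-o[2])/d[2])[:2])
P=np.array(P); print(P.round(3),np.linalg.norm(P-np.roll(P,-1,0),axis=1).round(3)); c=P.mean(0); u=P[1]+P[2]-P[0]-P[3]; u/=np.hypot(*u)
n=np.array([-u[1],u[0]]); nb=c+.058*n; print('c',c,'yaw',np.degrees(np.arctan2(u[1],u[0])),'narrow',nb,'stack in caddy',(np.array([.535,-.391])-c)@np.c_[u,n])
print(go([*nb,.2],[-u[1],u[0]]), 'world',np.r_[nb,0]-s['eef_pos'])
```

```text
t 29.6 p [0.5018 0.4034 0.2282] w 0.0166 g 39.1 ft [ 0.4  0.3 -0.7] 
R [[-0.985, -0.17, -0.0], [-0.17, 0.985, -0.0], [0.0, -0.0, -1.0]] q [ 0.63  0.47  1.61  0.    1.05 -1.11]
[[ 0.393 -0.264]
 [ 0.646 -0.234]
 [ 0.67  -0.436]
 [ 0.418 -0.465]] [0.255 0.203 0.254 0.202]
c [ 0.53162926 -0.34948618] yaw 6.684857268395011 narrow [ 0.52487758 -0.2918805 ] stack in caddy [-0.00148472 -0.04162396]
[array([ 0.0952, -0.6891,  0.0284]), np.float64(3.08)] world [ 0.02311317 -0.69526987 -0.22823876]
```

apply_moves(rows=[[-1,0.0057,-0.0487,0,0,0,0],[-1,0.0057,-0.0487,0,0,0,0],[-1,0.0057,-0.0487,0,0,0,0],[-1,0.0057,-0.0487,0,0,0,0],[-1,0.0057,-0.0487,0,0,0,0]])

```text
time: 30.1
eef_pos: [0.515, 0.1571, 0.2264]
tool_rot: [-0.268, 3.13, -0.0]
ft_force: [1.0, -0.8, -0.1]
grip_width: 0.0168
grasp_force: 39.2
```

apply_moves(rows=[[-1,0.0057,-0.0487,0,0,0,0],[-1,0.0057,-0.0487,0,0,0,0],[-1,0.0057,-0.0487,0,0,0,0],[-1,0.0057,-0.0487,0,0,0,0],[-1,0.0057,-0.0487,0,0,0,0]])

```text
time: 30.6
eef_pos: [0.5283, -0.0879, 0.2265]
tool_rot: [-0.268, 3.13, 0.0]
ft_force: [1.4, 0.1, -0.6]
grip_width: 0.0169
grasp_force: 39.2
```

apply_moves(rows=[[-1,0.0057,-0.0487,0,0,0,0],[-1,0.0057,-0.0487,0,0,0,0],[-1,0.0057,-0.0487,0,0,0,0],[-1,0.0057,-0.0487,0,0,0,3.1],[-1,0,0,0,0,0,0]])

```text
time: 31.1
eef_pos: [0.5393, -0.2874, 0.2261]
tool_rot: [-0.173, 3.136, -0.003]
ft_force: [1.0, 1.5, -0.2]
grip_width: 0.017
grasp_force: 39.4
```

apply_moves(rows=[[-1,0,0,0.03,0,0,0],[-1,0,0,0.03,0,0,0],[-1,0,0,0.03,0,0,0],[-1,0,0,0.02,0,0,0],[-1,0,0,0,0,0,0]])

```text
time: 31.6
eef_pos: [0.5375, -0.2805, 0.1137]
tool_rot: [0.183, -3.132, -0.004]
ft_force: [-0.5, 0.7, -1.7]
grip_width: 0.017
grasp_force: 39.4
```

Run:
```python
from h import *
st(); im=snapshot('wrist')
cv2.imwrite('pics/w15.png',np.clip(im[:,:,::-1]*1.2,0,255).astype(np.uint8))
print(go([.5388,-.2822,.013],[-.1164,.9932]))
```

```text
t 31.6 p [ 0.5375 -0.2805  0.1137] w 0.017 g 39.4 ft [-0.5  0.7 -1.7] 
R [[-0.993, -0.116, -0.004], [-0.116, 0.993, 0.003], [0.004, 0.003, -1.0]] q [-0.53  0.56  1.8   0.    0.79 -2.22]
[array([-0.0004, -0.0013,  0.1025]), np.float64(-0.01)]
```

View pics/w15.png

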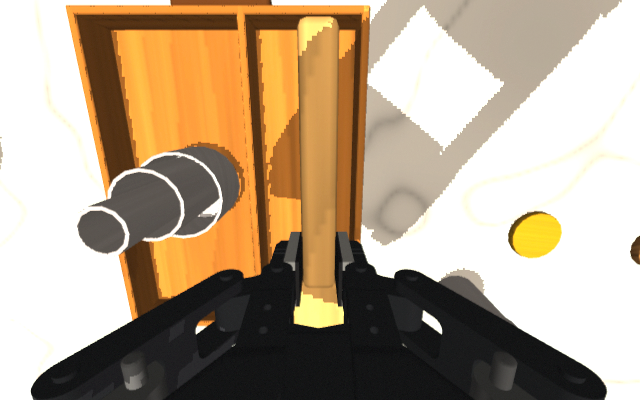

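apply_moves(rows=[[-1,0,0,0.025,0,0,0],[-1,0,0,0.025,0,0,0],[-1,0,0,0.02,0,0,0],[-1,0,0,0.012,0,0,0],[-1,0,0,0.008,0,0,0]])

```text
time: 32.15
eef_pos: [0.5397, -0.282, 0.0267]
tool_rot: [-0.183, 3.136, -0.001]
ft_force: [-0.5, 0.2, -0.2]
grip_width: 0.0168
grasp_force: 39.4
```

apply_moves(rows=[[-1,0,0,0.006,0,0,0],[-1,0,0,0.004,0,0,0],[-1,0,0,0,0,0,0],[-1,0,0,0,0,0,0]])

```text
time: 32.55
eef_pos: [0.5395, -0.2819, 0.0169]
tool_rot: [-0.183, 3.136, -0.001]
ft_force: [0.3, -0.2, 0.0]
grip_width: 0.0167
grasp_force: 39.4
```

Lower a bit more, release partially, and rise.

apply_moves(rows=[[-1,0,0,0.003,0,0,0],[-1,0,0,0.0015,0,0,0],[-1,0,0,0,0,0,0],[-1,0,0,0,0,0,0]])

```text
time: 32.95
eef_pos: [0.5392, -0.2818, 0.012]
tool_rot: [0.183, -3.136, -0.0]
ft_force: [0.7, 0.6, -1.7]
grip_width: 0.0169
grasp_force: 39.4
```

apply_moves(rows=[[-0.25,0,0,0,0,0,0],[-0.25,0,0,0,0,0,0],[-0.25,0,0,0,0,0,0],[-0.25,0,0,0,0,0,0]])

```text
time: 33.35
eef_pos: [0.5393, -0.2818, 0.012]
tool_rot: [-0.183, 3.136, -0.0]
ft_force: [-0.6, 0.5, 1.8]
grip_width: 0.0322
grasp_force: 0.0
```

apply_moves(rows=[[-0.25,0,0,-0.02,0,0,0],[-0.25,0,0,-0.04,0,0,0],[-0.25,0,0,-0.05,0,0,0],[-0.25,0,0,-0.05,0,0,0],[-0.25,0,0,-0.05,0,0,0]])

```text
time: 33.85
eef_pos: [0.5389, -0.2815, 0.224]
tool_rot: [0.183, -3.136, -0.0]
ft_force: [1.1, -1.4, -0.6]
grip_width: 0.0319
grasp_force: 0.0
```

apply_moves(rows=[[-0.25,0,0,-0.03,0,0,0],[-0.25,0,0,0,0,0,0],[-0.25,0,0,0,0,0,0]])

```text
time: 34.15
eef_pos: [0.5393, -0.2818, 0.2525]
tool_rot: [-0.183, 3.135, -0.001]
ft_force: [-0.7, -0.5, -0.4]
grip_width: 0.032
grasp_force: 0.0
```

Run:
```python
from h import *
st(); im=snapshot('wrist')
cv2.imwrite('pics/w16.png',np.clip(im[:,:,::-1]*1.2,0,255).astype(np.uint8))
c=np.array([.5316,-.3495]);u=np.array([.9932,.1164]);n=np.array([-.1164,.9932])
for e in regions_of('spatula_grip','wrist'):
    m=e['region'].astype(np.uint8); ys,xs=np.nonzero(m); q=cv2.boxPoints(cv2.minAreaRect(np.c_[xs,ys].astype(np.float32)))
    print(round(e['score'],2),np.round(e['location']),[((ray('wrist',p,.02)[:2]-c)@np.c_[u,n]).round(3).tolist() for p in q])
meas('small',.014,.1); meas('mid',.01,.1);meas('big',.006,.1)
```

```text
t 34.15 p [ 0.5393 -0.2818  0.2525] w 0.032 g 0.0 ft [-0.7 -0.5 -0.4] 
R [[-0.993, -0.116, 0.001], [-0.116, 0.993, -0.001], [-0.001, -0.001, -1.0]] q [-0.53  0.4   1.67  0.    1.07 -2.22]
0.92 [322. 185.] [[-0.096, 0.047], [-0.096, 0.086], [0.1, 0.089], [0.1, 0.044]]
small 0.87 [218. 170.] [ 0.5357 -0.3923] [-4.1  5.8 -1.2  1.2]
mid 0.6 [239. 157.] [ 0.5314 -0.3879] [-0.8  1.1 -0.8  0.7]
big 0.67 [257. 169.] [ 0.5347 -0.3778] [-6.1  6.9 -0.2  0.6]
```

View pics/w16.png

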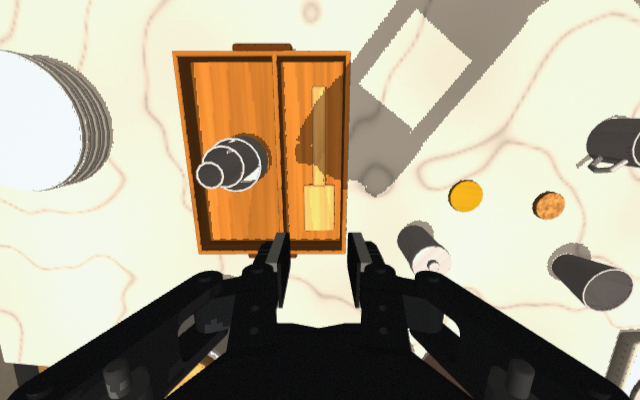

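The picture shows the spatula lying flat in the narrow bay (columns 305–335, rows 85–230) and the three nested beakers upright in the wide bay (around 235,165). The tin, the flared cup and the mug handle are untouched.

```bash
python3 -c "
from bench import job_done; print(job_done())"
```

```text
the job is handed in; nothing more can be done
None
```

I handed the job in at about 34 s: the three beakers stand nested in the wide bay, the spatula lies flat in the narrow bay, and the mug, tin, flared cup and spoon were never touched. No verdict came back.

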